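# Seat the hanging foot of a tube roller mixer

### The arm

A 6-joint arm with a two-finger parallel gripper is mounted at the origin on a cart in front of the work surface, level with it; the furniture and walls round the work are solid. World frame = base frame: x ahead of the robot, y to its left, z up, the work surface at z = 0. Lengths are in m, angles in rad, forces in N, time in s.
With the tool pointing down it reaches from about 0.425 to 0.95 m from the base axis. Payload 3.5 kg.
Tool frame: the origin (TCP) lies on the centre line of the jaws, within the pads' length; the fingertips stand tip_extent ahead of it and the grasp point (between the pads) lies 2 mm behind it (tip_extent is the distance from the TCP to the fingertips, in m); z points along the fingers, y is the direction in which the jaws open and shut (so a half turn about z gives the same grasp; the last joint's range is limited). The gripper opens to 85 mm and grips with 20 to 120 N. Pads are 22 mm wide; open, the fingers measure 114 mm over their backs; the gripper's body (76 mm by 85 mm) begins 54 mm behind the grasp point. The pads swing forward as they close: fully open they stand 13 mm farther back than shut.
Start: joints at [0.998, 0.286, 1.577, -0, 1.279, -0.15], TCP at [0.277, 0.616, 0.248] pointing down, gripper open.
Joint ranges: [-2.77, 2.77], [-0.9, 2.22], [0.21, 2.48], [-1.53, 4.67], [0.24, 2.81], [-2.84, 2.84]. Speed limits (rad/s): [2.79, 2.79, 3.14, 3.14, 3.14, 3.14].

### API

Orientations are given as a unit quaternion [x, y, z, w].
In Python, from plant import * gives the robot as it stands.
- The arm moves only by the shell command python3 -m crank 'ROWS' [FORCE]. ROWS is JSON, a list of rows, each a list of 7 numbers: the gripper's target within -1 to 1 (shut at 1, half-way at 0, fully open at -1), then the shift along the tool's x, y, z in cm, then the turn, a rotation vector about the tool's x, y, z in degrees. In form: [[fingers, tx, ty, tz, wx, wy, wz], ...]. A call has 1 to 5 rows; each row shifts and turns the commanded pose from where the row before left it, along the tool's axes as they then stand; what a row does not reach is not made up. A row lasts 1/10 s, in which the tool goes at most 50 mm and 8.59 degrees, less where a joint would pass 70% of its speed; a pose out of reach is approached as far as the arm can. A call is refused whole if a number of a shift passes 5 or a number of a turn 8.59, either way. A call with a gripper value outside its range is refused whole. The fingers move at their own pace and stop on an object; FORCE is the grip in N (left out, the last holds). Time passes only in rows, so rows that do not move let the fingers close. It gives the time, the measured TCP pose, the force and the opening at its end, in the units of the state.
- get_state(): the state, without advancing time (a new reading comes with each control period).
- read_camera(name): name is "scene" or "top"; returns a dict with "color" (420x560x3 uint8, red, green, blue), "vfov" (degrees; the focal length in pixels is half the picture's height over the tangent of half this angle, whatever the lens; pixels are square), "cx", "cy" (the principal point, pixels), "cam_to_world" (4x4, takes a point from camera to world coordinates). Camera axes: x right, y up, looking along -z (the intrinsics and any distortion apply to the point x, -y, -z); pixel columns grow to the right and rows downward; lengths in m; the calibration is good to about 2 mm. A picture is of the moment at which its call begins. There is no depth.
- sign_off(): hands the job in, once; it reports no verdict.
Trained networks look in the newest picture that a camera, given by its name, has taken for a name from the list of things; names that differ only in an ending like _2 or _b are one class to them, and where a whole thing is asked for, a point or a joint stands for the part that bears it (a point fixed in the world has none). Each returns a list of dicts, best first, with "p" (0 to 1); they miss things now and then, are a little off and sometimes report something else, mostly with a low value. They report only what shows in the picture. A call takes as long as a camera call. They do not tell look-alikes from the thing itself.
- trace(thing, camera): "pixels" (420x560 bool, what is visible of it) and "location" ([column, row] in pixels, amid what is visible of it).
- place_of(thing, camera): "location" ([column, row] in pixels: a listed point, or the origin of a listed thing).
The state is a dict: "time": time; "qpos": joint angles; "dq": joint speeds; "joint_efforts": joint torques, N m; "eef_pos": TCP position; "tcp_rot": TCP orientation; "contact_force": force on the tool from outside, world axes, zero at the start; "wrist_torque": the same for the moment, N m; "opening": opening from 0.0 (shut) to 1.0 (fully open).
Only numpy, scipy, OpenCV 4.12 (cv2) and the standard library are available. Lean on these libraries where they do the work, as an engineer would, in place of code of your own. Each camera call takes 0.05 s, during which the arm holds its last target.

### The job

The blood tube roller mixer rattles because its front right levelling foot hangs in the air. Put the loose rubber shoe under that foot, flat on the bench with its cup centred below the screw, and let go of it. Then turn the black knob above the foot clockwise until the foot comes down into the cup and just bears on it, in firm touch but only lightly loaded, never so hard that it jacks the mixer up; leave the specimen cups and vials where they stand.

Things in the scene. Friction and masses are not known exactly. Their poses are not given: they have to be found in the camera images.
- mixer: White and grey tube roller mixer, heavy, fixed: housing 165 (x) x 300 (y) mm, 102 mm high. Origin on the bench under its middle; x to its back, y to its left. Two grey legs, 34 mm wide, top 36 mm above the bench, run forward (-x) to the levelling screws 155 mm in front of the origin and 115 mm to each side. The left screw (+y) already stands in its own shoe: leave it. The right one (-y) hangs.
- screw_axis (a point): Fixed point on the vertical axis of the hanging right screw, at the top of the brass bush in the leg, 43 mm above the bench; axes as the mixer's. Clockwise turning, seen from above, lowers screw, foot and knob together by 16 mm a turn (2.5 mm a rad). The screw has a steady friction of about 0.06 N m and stays where it is left.
- knob_mid (a point): Fixed point on the same axis, 75 mm above the bench: about the middle of the knob at the start (true height up to 2 mm higher or lower, unknown). The knob is black, round, knurled, 38 mm across and 19 mm tall at full width, with a white pointer on top; it sinks with the screw and ends about 8 mm lower.
- foot_spot (a point): Fixed point on the same axis at bench height, where the cup must lie. The screw's foot, flat, round, grey, 28 mm across, hangs over it: underside 10.5 to 14.6 mm above the bench (unknown), so 2.1 to 3.8 rad of turning bring it on to the cup floor. It turns with the knob: on the cup it rubs, and the knob gets stiffer by about 0.012 N m a newton; its rubber gives, the load grows some 3 N each 0.1 rad.
- shoe: The loose black rubber shoe, 0.045 kg, 119 mm long: a round cup 54 mm across (black rim, grey floor) at one end, and a flat strip 20 mm wide and 5 mm thick that runs in its -x direction to an upright handle block. Origin in the middle of the cup's underside, z up.
- shoe_cup (a point): Middle of the shoe's cup, on its inner floor, 5 mm above the shoe's underside. The floor is flat, 44 mm across, inside a low rim 5 mm wide whose top is 7 mm above the underside. Axes as the shoe's: the handle lies in -x.
- shoe_grip (a point): Middle of the shoe's handle block, 84 mm from the middle of the cup, 13 mm above the underside. The block is 16 mm long (x), 20 mm wide (y, grasp it across this) and 26 mm tall. Axes as the shoe's.
- red_cup_mid (a point): Specimen cup with a red lid, 58 mm across, 59 mm tall, standing on the bench, to be left alone; its middle, half-way up.
- yellow_cup_mid (a point): Specimen cup with a yellow lid, 58 mm across, 59 mm tall, standing on the bench, to be left alone; its middle, half-way up.
- blue_vial_mid (a point): Small vial with a blue cap, 25 mm across, 49 mm tall, standing on the bench, to be left alone; its middle, half-way up.
- green_vial_mid (a point): Small vial with a green cap, 25 mm across, 49 mm tall, standing on the bench, to be left alone; its middle, half-way up.
Things that resemble listed ones, but are neither listed nor needed, are in the scene too. Of the things that look like the shoe, take the one that is farthest from the robot's base at the start.

How it is judged:
On the way, in this order (a step that is already met when the one before it is completed fails the run):
1. the shoe lies flat on the bench, its cup under the hanging foot (centres within 6 mm), let go of (horizontal distance between shoe_cup and screw_axis below 0.006 m and angle between shoe's own z axis and vertical below 0.05 rad and height (world z) of shoe_cup below 0.0075 m and contact force between the fingers and shoe below 0.05 N and contact force between mixer and shoe below 0.5 N), for 0.2 s.
2. the foot has been screwed down into the cup and bears on it with at least 1 N (horizontal distance between shoe_cup and screw_axis below 0.006 m and angle between shoe's own z axis and vertical below 0.05 rad and contact force between mixer and shoe above 1 N), for 0.3 s.
At the end, for the whole second after the job is handed in: The shoe lies flat (within 0.05 rad) on the bench with the middle of its cup within 6 mm of the screw axis, at rest, and the foot bears on it with 1 to 12 N (all of step 2 and height (world z) of shoe_cup below 0.0075 m and contact force between mixer and shoe below 12 N and linear speed of shoe below 0.01 m/s); the robot touches nothing.
It fails at once if the foot or any part of the mixer presses on the shoe with more than 25 N (the mixer is jacked up) (contact force between mixer and shoe above 25 N).
It fails at once if a specimen cup or a vial is moved by more than 15 mm (distance of any of red_cup_mid, yellow_cup_mid, blue_vial_mid, green_vial_mid from where it was at the start of the episode above 0.015 m).
It also fails if it takes over 67 s, if anything falls off the work surface, if the arm or the gripper's body presses on something with over 40 N, if the wrist force passes 120 N, or if a joint passes its speed limit or range.

## Working session

There is one attempt and no reset: what is moved stays moved. The work goes in short steps, Python scripts to look and compute and a shell command to move; the robot and the scene stay as the last step left them, time stands still between calls to the robot, and variables do not carry over. Pictures are saved under pics/ and viewed, and the job is handed in when it is done.

```bash
ls; mkdir -p pics; cat > h.py <<'E'
from plant import *
import numpy as np, cv2
def K(c):
    f=c["color"].shape[0]/2/np.tan(np.radians(c["vfov"]/2)); return f
def ray(c,px):
    f=K(c); M=np.array(c["cam_to_world"])
    d=np.array([(px[0]-c["cx"])/f,-(px[1]-c["cy"])/f,-1.]); return M[:3,3],M[:3,:3]@d
def onz(c,px,z):
    o,d=ray(c,px); return o+d*(z-o[2])/d[2]
def proj(c,p):
    f=K(c); M=np.array(c["cam_to_world"]); q=M[:3,:3].T@(np.array(p)-M[:3,3])
    return np.array([c["cx"]+f*q[0]/-q[2],c["cy"]+f*q[1]/q[2]])
def save(c,n): cv2.imwrite("pics/"+n,c["color"][:,:,::-1])
E
python3 - <<'E'
from h import *
s=get_state(); print(s)
for n in("scene","top"):
    c=read_camera(n); save(c,n+"0.png"); print(n,{k:v for k,v in c.items() if k!="color"})
    for t in("shoe","shoe_cup","shoe_grip","screw_axis","knob_mid","foot_spot","mixer","red_cup_mid","yellow_cup_mid","blue_vial_mid","green_vial_mid"):
        z=dict(shoe=0,shoe_cup=.005,shoe_grip=.013,screw_axis=.043,knob_mid=.075,foot_spot=0,mixer=0,red_cup_mid=.0295,yellow_cup_mid=.0295).get(t,.0245)
        for r in place_of(t,n): print(t,round(r["p"],2),np.round(r["location"],1),np.round(onz(c,r["location"],z),4))
E
```

```text
pics
{'time': 0.0, 'qpos': array([ 9.98007202e-01,  2.87184646e-01,  1.57821287e+00,  2.04944193e-06,
        1.27858207e+00, -1.49999024e-01]), 'dq': array([ 0.00169749,  0.00211076, -0.00138657,  0.00125864,  0.00128049,
       -0.00046276]), 'joint_efforts': array([-4.11938781e-04, -4.05994749e+01, -2.92621171e+01, -1.70133453e-04,
        5.81205270e-03,  9.37313928e-06]), 'eef_pos': array([0.27658466, 0.61504359, 0.24691505]), 'tcp_rot': array([ 2.09824239e-01,  9.77738393e-01, -1.11602573e-03, -4.22901120e-04]), 'contact_force': array([ 0.07799349, -0.04508818, -0.05587974]), 'wrist_torque': array([0.05523981, 0.00659888, 0.03237772]), 'opening': 0.9982604437049719}
scene {'vfov': 52.491011766812214, 'cx': 273.2547831783025, 'cy': 214.77401408210247, 'cam_to_world': array([[ 0.56432056,  0.6293778 , -0.53425264, -0.00183463],
       [-0.82553905,  0.4260954 , -0.37003781, -0.3328969 ],
       [-0.00525099,  0.64986637,  0.76003035,  0.85774783],
       [ 0.        ,  0.        ,  0.        ,  1.        ]])}
shoe 0.86 [409.5 315.2] [ 0.5291 -0.3277  0.    ]
shoe 0.72 [164.7 212.
[... 1531 characters left out ...]
] [ 0.5196 -0.1209  0.043 ]
knob_mid 0.83 [349.7 213.9] [ 0.5173 -0.1163  0.075 ]
foot_spot 0.7 [341.1 211.5] [ 0.5257 -0.1059  0.    ]
foot_spot 0.26 [306.8 150.3] [ 0.6898 -0.0115  0.    ]
mixer 0.55 [307.  148.8] [ 0.6939 -0.012   0.    ]
red_cup_mid 0.86 [141.7 255.5] [0.3993 0.4183 0.0295]
yellow_cup_mid 0.64 [184.5 246.9] [0.4241 0.306  0.0295]
yellow_cup_mid 0.29 [345.9 213.7] [ 0.5191 -0.1141  0.0295]
blue_vial_mid 0.7 [344.4 212.8] [ 0.5215 -0.111   0.0245]
blue_vial_mid 0.44 [259.7 268.8] [0.371  0.1078 0.0245]
green_vial_mid 0.68 [141.1 257.2] [0.3943 0.4216 0.0245]
green_vial_mid 0.67 [224.8 264.1] [0.3811 0.1996 0.0245]
green_vial_mid 0.18 [428.1 214.9] [ 0.5201 -0.3279  0.0245]
```

View pics/scene0.png

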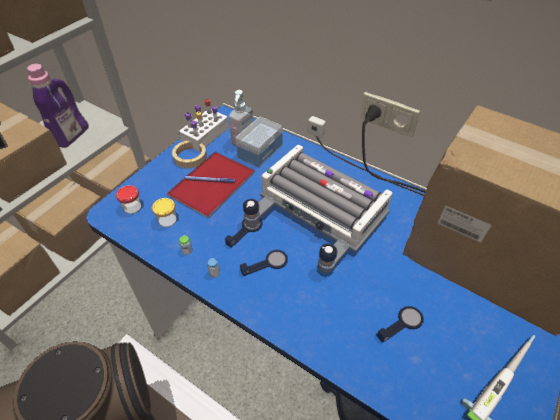

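View pics/top0.png

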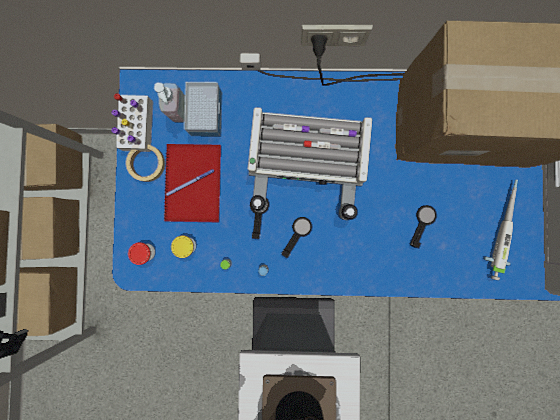

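Candidates for the shoe:
- A: the loose one by the carton, top (426,216), scene (410,317), about 0.61 m from the base.
- B: the loose one in front of the mixer, top (302,227), scene (277,259), about 0.49 m.
- C: the left screw's own shoe, top (258,203), scene (250,222), in use.

By the description, A is the one to take because it is farthest. I'll check it close up.

```bash
python3 - <<'E'
from h import *
im=cv2.imread("pics/top0.png"); im2=cv2.imread("pics/scene0.png")
def crop(im,x,y,w,h,s): return cv2.resize(im[y:y+h,x:x+w],None,fx=s,fy=s,interpolation=cv2.INTER_CUBIC)
a=crop(im,400,195,50,60,6);b=crop(im,325,165,50,60,6)
c=crop(im2,370,295,60,50,5);d=crop(im2,300,230,60,50,5)
cv2.imwrite("pics/crop0.png",np.vstack([np.hstack([a,b]),np.hstack([c,d])[:240,:600]]))
for n in("scene","top"):
    c=read_camera(n)
    for r in trace("shoe",n):
        m=r["pixels"]; ys,xs=np.nonzero(m); print(n,r["p"],np.round(r["location"],1),m.sum(),xs.min(),xs.max(),ys.min(),ys.max())
E
```

```text
scene 0.59 [404.7 320.7] 730 377 422 306 340
scene 0.59 [269.4 263.5] 527 241 287 250 273
top 0.82 [422.6 220. ] 496 411 436 205 247
top 0.63 [296.2 232.4] 546 282 312 217 257
```

View pics/crop0.png

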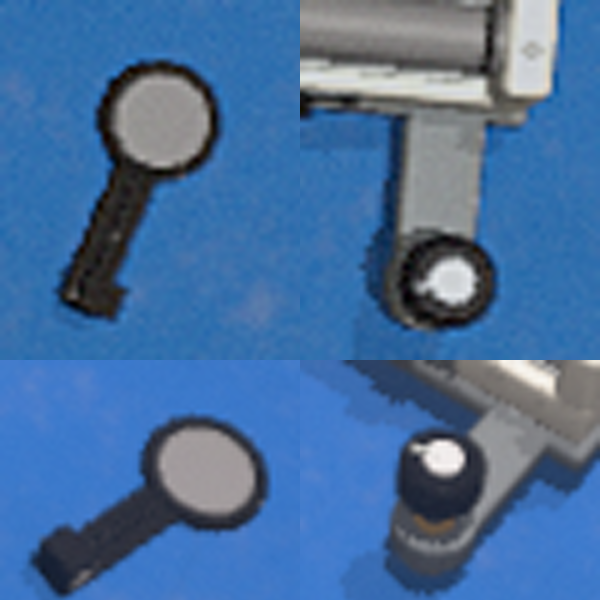

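```bash
cat >> h.py <<'E'
from scipy.optimize import minimize
def sil(c,pts,S=4):
    p=np.array([proj(c,q) for q in pts]); p=((p+.5)*S-.5)
    m=np.zeros((420*S,560*S),np.uint8); cv2.fillConvexPoly(m,cv2.convexHull(np.round(p*16).astype(np.int32)),255,cv2.LINE_8,4)
    return cv2.resize(m,(560,420),interpolation=cv2.INTER_AREA)/255.
def cyl(x,y,r,z0,z1):
    a=np.linspace(0,2*np.pi,48,endpoint=False)
    return [(x+r*np.cos(t),y+r*np.sin(t),z) for z in(z0,z1) for t in a]
E
python3 - <<'E'
from h import *
C={n:read_camera(n) for n in("scene","top")}
res={}
for n,c in C.items():
    im=c["color"].astype(float); g=im.max(2)
    # grey floor of A
    px=dict(top=(426,215),scene=(410,317))[n]
    ok=((im[:,:,0]>100)&(im.max(2)-im.min(2)<50)).astype(np.uint8)
    nl,lab,st,cen=cv2.connectedComponentsWithStats(ok)
    l=lab[px[1],px[0]]; print(n,"floor",st[l],cen[l],onz(c,cen[l],.005))
    # knob: dark pixels
    kp=proj(c,(.52,-.12,.075)); x,y=np.round(kp).astype(int); print(kp)
    w=im[y-16:y+17,x-16:x+17]
    d=((w.max(2)<75)).astype(np.uint8)
    nl,lab,st,cen=cv2.connectedComponentsWithStats(d); 
    big=1+np.argmax(st[1:,4]); m=(lab==big).astype(np.uint8)
    cs,_=cv2.findContours(m,cv2.RETR_EXTERNAL,cv2.CHAIN_APPROX_NONE); m=cv2.drawContours(m*0,cs,-1,1,-1)
    M=np.zeros((420,560));M[y-16:y+17,x-16:x+17]=m
    print(st[big]); print("\n".join("".join(".#"[v] for v in r) for r in m))
    for zm in(.073,.075,.077):
        f=lambda p:((sil(c,cyl(p[0],p[1],.019,zm-.0095,zm+.0095))-M)**2).sum()
        r=minimize(f,(.522,-.12),method="Nelder-Mead",options=dict(initial_simplex=[(.522,-.12),(.532,-.12),(.522,-.11)],xatol=1e-4))
        print("knob",zm,r.x,r.fun)
E
```

```text
scene floor [402 309  19  17 258] [410.81782946 316.80232558] [ 0.524045   -0.33165334  0.005     ]
[328.18403362 254.81181663]
[  8   6  17  18 178]
.................................
.................................
.................................
.................................
.................................
.................................
...........#########.............
............#.......##...........
.....................##..........
.........#...........###.........
........####.........###.........
........####.........####........
........#####........####........
........#####.......#####........
........#######....#####.........
........################.........
........################.........
........################.........
........################.........
........###############..........
.........#############...........
..........############...........
............########.............
..............##.................
.................................
.................................
.................................
................................
[... 1074 characters left out ...]
###########...........
...###################...........
.....################............
.....##.############.............
.........##########..............
............###..................
.................................
.................................
.................................
.................................
.................................
.................................
.................................
.................................
.................................
.................................
knob 0.073 [ 0.52341667 -0.11251648] 23.473464052287582
knob 0.075 [ 0.52328242 -0.11222357] 23.167858515955402
knob 0.077 [ 0.52320423 -0.11164138] 23.215640138408304
```

```bash
cat >> h.py <<'E'
def knobfit(c,zm=.075,thr=75,guess=(.522,-.12)):
    im=c["color"].astype(float)
    x,y=np.round(proj(c,(*guess,zm))).astype(int)
    w=im[y-16:y+17,x-16:x+17]
    d=(w.max(2)<thr).astype(np.uint8)
    nl,lab,st,cen=cv2.connectedComponentsWithStats(d,connectivity=4)
    m=(lab==1+np.argmax(st[1:,4])).astype(np.uint8)
    cs,_=cv2.findContours(m,cv2.RETR_EXTERNAL,cv2.CHAIN_APPROX_NONE)
    h=cv2.convexHull(np.vstack(cs)); m=cv2.fillPoly(m*0,[h],1)
    m=cv2.morphologyEx(m,cv2.MORPH_OPEN,cv2.getStructuringElement(cv2.MORPH_ELLIPSE,(13,13)))
    M=np.zeros((420,560));M[y-16:y+17,x-16:x+17]=m
    f=lambda p:((sil(c,cyl(p[0],p[1],.019,zm-.0095,zm+.0095))-M)**2).sum()
    r=minimize(f,guess,method="Nelder-Mead",options=dict(initial_simplex=[guess,(guess[0]+.01,guess[1]),(guess[0],guess[1]+.01)],xatol=1e-4))
    return r.x,r.fun,m.sum()
E
python3 - <<'E'
from h import *
for n in("scene","top"):
    c=read_camera(n)
    for t in(55,75,95): print(n,t,knobfit(c,thr=t))
    # white cap
    im=c["color"].astype(int); x,y=np.round(proj(c,(.522,-.12,.084))).astype(int)
    for t in (150,190):
        ok=(im.min(2)>t).astype(np.uint8); nl,lab,st,cen=cv2.connectedComponentsWithStats(ok)
        i=1+np.argmin(np.hypot(*(cen[1:]-[x,y]).T)); print("white",st[i],cen[i],onz(c,cen[i],.0855))
E
```

```text
scene 55 (array([2.09416797, 0.20712891]), np.float64(0.0), np.uint64(0))
scene 75 (array([ 0.52327326, -0.1177222 ]), np.float64(53.19638600538254), np.uint64(213))
scene 95 (array([ 0.52174582, -0.11684614]), np.float64(39.21319492502884), np.uint64(314))
white [323 246  10   7  48] [328.16666667 248.8125    ] [ 0.52720179 -0.11475447  0.0855    ]
white [325 246   8   6  38] [328.18421053 248.71052632] [ 0.52746828 -0.11464812  0.0855    ]
top 55 (array([ 0.52358211, -0.11291424]), np.float64(31.577839292579775), np.uint64(170))
top 75 (array([ 0.52317332, -0.11056523]), np.float64(17.76093810073049), np.uint64(230))
top 95 (array([ 0.52566735, -0.10770882]), np.float64(100.5444675124952), np.uint64(319))
white [345 208   9   8  45] [349.71111111 211.35555556] [ 0.52318038 -0.11451521  0.0855    ]
white [346 208   8   7  39] [350.         211.38461538] [ 0.52312214 -0.11522257  0.0855    ]
```

```bash
cat >> h.py <<'E'
from scipy.spatial.transform import Rotation as R
def delta(target,yaw_jaw=None):
    """cm in tool axes and deg about tool z to reach target with jaw (tool y) at world angle yaw_jaw deg"""
    s=get_state(); r=R.from_quat(s["tcp_rot"]); d=r.inv().apply(np.array(target)-s["eef_pos"])*100
    y=r.apply([0,1,0]); a=np.degrees(np.arctan2(y[1],y[0])); z=r.apply([0,0,1])
    print("pos",np.round(s["eef_pos"],4),"jaw",round(a,2),"toolz",np.round(z,4),"d cm",np.round(d,2),"norm",round(np.linalg.norm(d),2))
    if yaw_jaw is not None: print("turn about tool z:",round(-((yaw_jaw-a+90)%180-90),2))
    print("F",np.round(s["contact_force"],2),"T",np.round(s["wrist_torque"],3),"open",round(s["opening"],3),"t",s["time"],"q6",round(s["qpos"][5],3))
E
python3 - <<'E'
import plant; print([k for k in dir(plant) if not k.startswith("_")]); 
from h import *
print(getattr(plant,"tip_extent",None))
delta((.5,.15,.2)); delta((.4445,-.3,.15),68.2)
c=read_camera("scene")
for p in((412,250),(480,280),(559,312)): print(onz(c,p,0))
E
```

```text
['Unreachable', 'get_state', 'place_of', 'read_camera', 'sign_off', 'tip_extent', 'trace']
0.017
pos [0.2769 0.6156 0.2483] jaw 65.78 toolz [-0. -0. -1.] d cm [-39.45 -33.3    4.83] norm 51.85
F [-0.23  0.63  0.7 ] T [-0.031  0.022 -0.014] open 1.002 t 1.6 q6 -0.15
pos [0.2769 0.6156 0.2483] jaw 65.78 toolz [-0. -0. -1.] d cm [-52.85 -76.62   9.83] norm 93.6
turn about tool z: -2.42
F [-0.23  0.63  0.7 ] T [-0.031  0.022 -0.014] open 1.002 t 1.6 q6 -0.15
[ 0.69870849 -0.2636071   0.        ]
[ 0.70636587 -0.42834904  0.        ]
[ 0.72166742 -0.59727647  0.        ]
```

```bash
python3 -m crank '[[-1,-3.6,-3.0,0.4,0,0,0],[-1,-3.6,-3.0,0.4,0,0,0],[-1,-3.6,-3.0,0.4,0,0,0],[-1,-3.6,-3.0,0.4,0,0,0],[-1,-3.6,-3.0,0.4,0,0,0]]'
python3 -m crank '[[-1,-3.6,-3.0,0.4,0,0,0],[-1,-3.6,-3.0,0.4,0,0,0],[-1,-3.6,-3.0,0.4,0,0,0],[-1,-3.6,-3.0,0.4,0,0,0],[-1,-3.6,-3.0,0.4,0,0,0]]'; python3 -c "
from h import *
delta((.4445,-.3,.15),68.2)"
```

```text
time: 2.15
eef_pos: [0.38, 0.4033, 0.2284]
tcp_rot: [0.21, 0.978, 0.0, 0.0]
contact_force: [0.5, -0.5, 0.6]
opening: 1.001
time: 2.65
eef_pos: [0.4827, 0.1925, 0.2086]
tcp_rot: [0.21, 0.978, 0.0, 0.0]
contact_force: [0.7, -0.3, 0.7]
opening: 0.997
pos [0.4827 0.1925 0.2086] jaw 65.78 toolz [ 1.e-03  3.e-04 -1.e+00] d cm [-16.71 -46.49   5.84] norm 49.74
turn about tool z: -2.42
F [ 0.71 -0.34  0.74] T [ 0.018 -0.024  0.012] open 0.997 t 2.65 q6 -0.964
```

```bash
python3 -m crank '[[-1,-1.5,-4.2,0.3,0,0,0],[-1,-1.5,-4.2,0.3,0,0,0],[-1,-1.5,-4.2,0.3,0,0,0],[-1,-1.5,-4.2,0.3,0,0,0],[-1,-1.5,-4.2,0.3,0,0,0]]'
python3 -m crank '[[-1,-1.5,-4.2,0.3,0,0,0],[-1,-1.5,-4.2,0.3,0,0,0],[-1,-1.5,-4.2,0.5,0,0,0],[-1,-1.5,-4.2,0.5,0,0,0],[-1,-1.5,-4.2,0.5,0,0,-2.4]]'; python3 -c "
from h import *
delta((.4445,-.3,.015),68.2)
for n in ('top','scene'):
  c=read_camera(n);save(c,n+'1.png')
"
```

```text
time: 3.15
eef_pos: [0.464, -0.0297, 0.1936]
tcp_rot: [0.21, 0.978, -0.0, 0.001]
contact_force: [1.0, -0.3, 0.2]
opening: 1.001
time: 3.65
eef_pos: [0.4462, -0.2523, 0.1726]
tcp_rot: [0.189, 0.982, -0.0, 0.001]
contact_force: [0.3, 0.0, 0.5]
opening: 1.001
pos [ 0.4462 -0.2523  0.1726] jaw 68.21 toolz [ 9.e-04 -6.e-04 -1.e+00] d cm [-1.59 -4.49 15.76] norm 16.46
turn about tool z: 0.01
F [0.28 0.03 0.47] T [ 0.001 -0.082 -0.066] open 1.001 t 3.65 q6 -1.903
```

View pics/scene1.png

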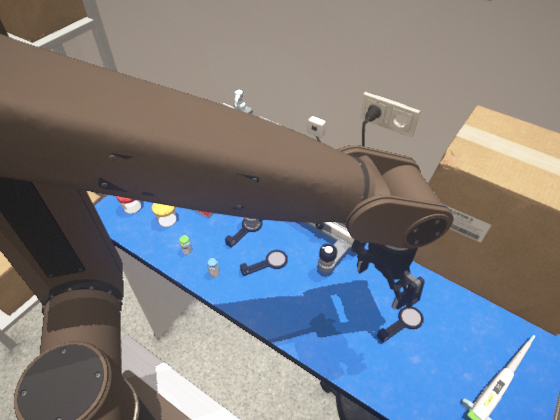

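View pics/top1.png

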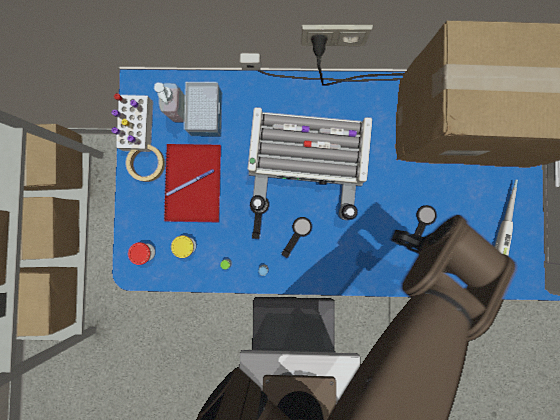

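```bash
python3 -m crank '[[-1,-0.8,-2.2,2.5,0,0,0],[-1,-0.8,-2.3,2.5,0,0,0],[-1,0,0,3,0,0,0],[-1,0,0,2,0,0,0],[-1,0,0,0,0,0,0]]'
python3 -c "
from h import *
delta((.4445,-.3,.021),68.2)
c=read_camera('scene');save(c,'s2.png')
a=c['color'][270:370,350:450,::-1]; cv2.imwrite('pics/s2c.png',cv2.resize(a,None,fx=6,fy=6))
"
```

```text
time: 4.25
eef_pos: [0.4429, -0.2956, 0.0691]
tcp_rot: [0.189, 0.982, 0.002, -0.003]
contact_force: [0.1, -0.1, -0.4]
opening: 0.997
pos [ 0.4429 -0.2956  0.0691] jaw 68.17 toolz [-0.0051  0.0054 -1.    ] d cm [-0.34 -0.37  4.81] norm 4.83
turn about tool z: -0.03
F [ 0.06 -0.1  -0.43] T [-0.016 -0.013 -0.031] open 0.997 t 4.25 q6 -1.969
```

View pics/s2c.png

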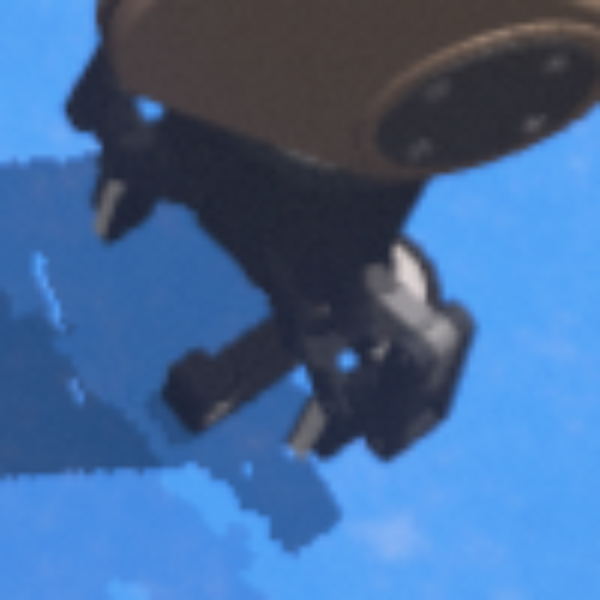

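```bash
python3 -c "
from h import *
c=read_camera('scene')
print(proj(c,(.4429,-.2956,.065)),proj(c,(.4445,-.3,.013)),proj(c,(.4445,-.3,.026)),onz(c,(383.8,325.4),.065),onz(c,(350+190/6,270+375/6),.026))"
```

```text
[385.15562155 324.19909795] [382.5925239  335.98720535] [383.78333339 333.26777156] [ 0.43898884 -0.29445738  0.065     ] [ 0.44359197 -0.2956529   0.026     ]
```

```bash
python3 -m crank '[[-1,-0.2,-0.2,1.5,0,0,0],[-1,0,0,1.5,0,0,0],[-1,0,0,1.3,0,0,0],[-1,0,0,0.5,0,0,0],[-1,0,0,0,0,0,0]]'
python3 -c "
from h import *
delta((.4445,-.3,.021),68.2)
c=read_camera('scene');save(c,'s3.png')
a=c['color'][270:370,350:450,::-1]; cv2.imwrite('pics/s3c.png',cv2.resize(a,None,fx=6,fy=6))
"
```

```text
time: 4.85
eef_pos: [0.4453, -0.2999, 0.0234]
tcp_rot: [0.189, 0.982, 0.001, -0.001]
contact_force: [0.6, -0.4, 0.2]
opening: 1.004
pos [ 0.4453 -0.2999  0.0234] jaw 68.18 toolz [-0.0015  0.0015 -1.    ] d cm [ 0.07 -0.04  0.24] norm 0.25
turn about tool z: -0.02
F [ 0.63 -0.38  0.23] T [-0.026  0.049  0.04 ] open 1.004 t 4.85 q6 -1.972
```

View pics/s3c.png

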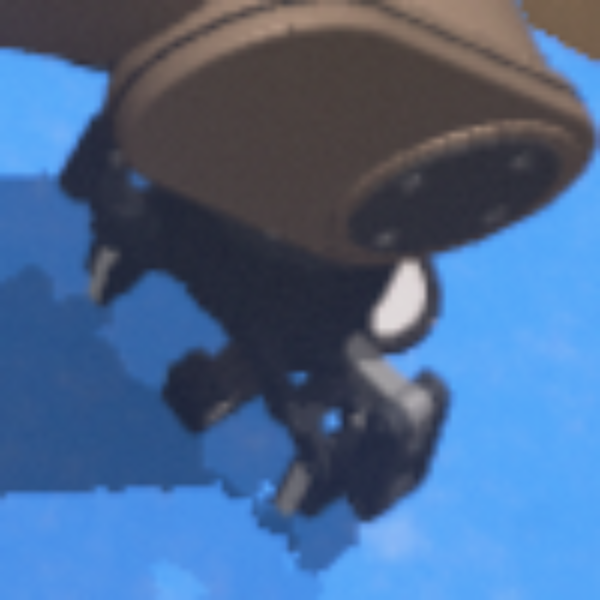

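The tips straddle the handle block evenly (tips at (100,285) and (290,490), block at (195,390) in the crop), so I'm closing.

```bash
python3 -m crank '[[1,0,0,0.1,0,0,0],[1,0,0,0,0,0,0],[1,0,0,0,0,0,0],[1,0,0,0,0,0,0],[1,0,0,0,0,0,0]]' 40
python3 -m crank '[[1,0,0,0,0,0,0],[1,0,0,0,0,0,0],[1,0,0,-0.5,0,0,0],[1,0,0,-0.5,0,0,0],[1,0,0,0,0,0,0]]'
python3 -c "
from h import *
delta((.4445,-.3,.021),68.2)
c=read_camera('scene');save(c,'s4.png')
a=c['color'][270:370,350:450,::-1]; cv2.imwrite('pics/s4c.png',cv2.resize(a,None,fx=6,fy=6))
"
```

```text
time: 5.4
eef_pos: [0.4461, -0.3009, 0.0238]
tcp_rot: [0.189, 0.982, -0.0, 0.0]
contact_force: [1.0, 0.4, 0.6]
opening: 0.225
time: 5.9
eef_pos: [0.4462, -0.3009, 0.0341]
tcp_rot: [0.189, 0.982, -0.0, 0.001]
contact_force: [0.0, 0.2, -0.2]
opening: 0.221
pos [ 0.4462 -0.3009  0.0341] jaw 68.18 toolz [ 9.e-04 -9.e-04 -1.e+00] d cm [0.19 0.02 1.31] norm 1.32
turn about tool z: -0.02
F [ 0.01  0.17 -0.25] T [-0.017 -0.032 -0.005] open 0.221 t 5.9 q6 -1.972
```

View pics/s4c.png

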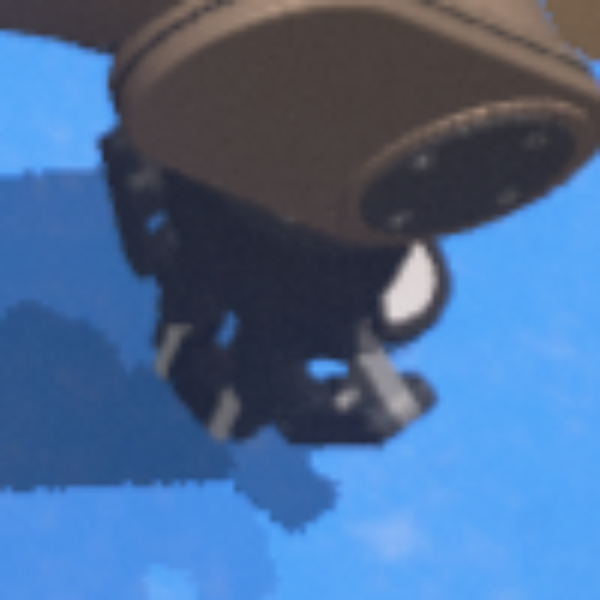

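```bash
python3 -m crank '[[1,0,0,0,0,0,-8.4],[1,0,0,0,0,0,-8.4],[1,0,0,0,0,0,-8.4],[1,0,0,0,0,0,-8.4],[1,0,0,0,0,0,-8.4]]'
python3 -c "
from h import *
delta((.444,-.224,.034),110.2)
for n in('top','scene'):
  c=read_camera(n);save(c,n+'5.png')
  print(proj(c,(.525,-.272,.015)))
"
```

```text
time: 6.45
eef_pos: [0.4457, -0.3005, 0.0331]
tcp_rot: [-0.178, 0.984, 0.0, -0.0]
contact_force: [-1.2, 0.1, -0.5]
opening: 0.224
pos [ 0.4457 -0.3005  0.0331] jaw 110.52 toolz [-3.e-04  2.e-04 -1.e+00] d cm [-2.53  7.22 -0.09] norm 7.65
turn about tool z: 0.32
F [-1.21  0.08 -0.45] T [-0.011  0.012 -0.014] open 0.224 t 6.45 q6 -2.711
[405.3076883  212.74809159]
[386.64755814 300.52003388]
```

View pics/top5.png

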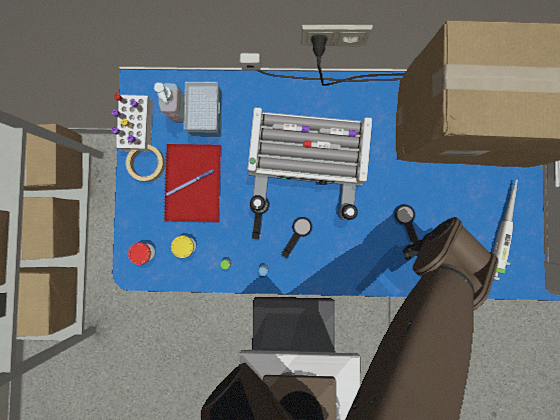

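View pics/scene5.png

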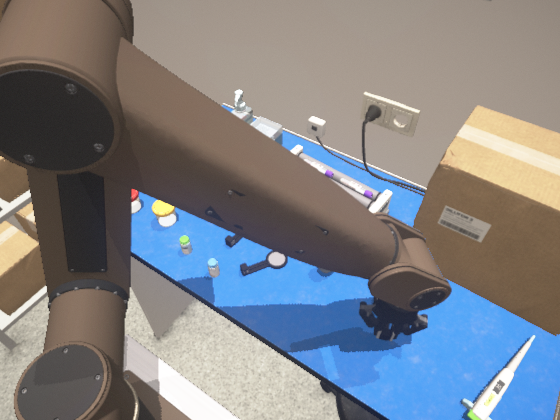

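```bash
cat >> h.py <<'E'
def cupfloor(c,z,guess,thr=95):
    im=c["color"].astype(int); px=np.round(proj(c,(*guess,z))).astype(int)
    ok=((im[:,:,0]>thr)&(im.max(2)-im.min(2)<50)).astype(np.uint8)
    nl,lab,st,cen=cv2.connectedComponentsWithStats(ok)
    l=lab[px[1],px[0]]; print("floor",st[l],cen[l],np.round(onz(c,cen[l],z),4)); return onz(c,cen[l],z)
E
python3 -c "
from h import *
c=read_camera('top'); p=cupfloor(c,.0145,(.525,-.272)); s=get_state(); e=s['eef_pos']; print(p-e, np.hypot(*(p-e)[:2]),np.degrees(np.arctan2(*(p-e)[1::-1])))
"
```

```text
floor [398 207  15  15 179] [404.79888268 213.97206704] [ 0.5218 -0.2708  0.0145]
[ 0.07610993  0.02965632 -0.01863264] 0.081683653536675 21.288430735838443
```

```bash
python3 -m crank '[[1,-1.2,3.5,0,0,0,0],[1,-1.6,3.7,0.3,0,0,0],[1,0,0,0.4,0,0,0],[1,0,0,0,0,0,0]]'
python3 -c "
from h import *
delta((.4475,-.1447,.0245),110.5)
c=read_camera('top'); p=cupfloor(c,.0065,(.5236,-.195)); s=get_state(); e=s['eef_pos']; print(p-e)
"
```

```text
time: 7.0
eef_pos: [0.4469, -0.2225, 0.0258]
tcp_rot: [-0.175, 0.985, 0.0, -0.0]
contact_force: [0.0, -0.8, -0.2]
opening: 0.221
pos [ 0.4469 -0.2225  0.0258] jaw 110.16 toolz [-9.e-04  4.e-04 -1.e+00] d cm [-2.73  7.29  0.13] norm 7.79
turn about tool z: -0.34
F [ 0.03 -0.76 -0.23] T [-0.073  0.011  0.003] open 0.221 t 7.0 q6 -2.588
floor [367 206  16  15 184] [374.42934783 213.01086957] [ 0.5231 -0.1932  0.0065]
[ 0.07565935  0.03036212 -0.01979839]
```

```bash
python3 -m crank '[[1,0,0,0.1,0,0,0],[1,-0.68,1.81,0,0,0,0],[1,-0.68,1.81,0,0,0,0],[1,-0.68,1.81,0,0,0,0],[1,0,0,0,0,0,0]]'
python3 -c "
from h import *
delta((.4477,-.145,.0245),110.5)
for n in('top','scene'):
  c=read_camera(n);save(c,n+'6.png')
  x,y=np.round(proj(c,(.5236,-.13,.02))).astype(int)
  a=c['color'][y-40:y+40,x-50:x+50,::-1]; cv2.imwrite('pics/'+n+'6c.png',cv2.resize(a,None,fx=6,fy=6))
"
```

```text
time: 7.55
eef_pos: [0.4475, -0.1647, 0.0252]
tcp_rot: [-0.175, 0.985, 0.0, -0.0]
contact_force: [0.0, -0.5, -1.1]
opening: 0.224
pos [ 0.4475 -0.1647  0.0252] jaw 110.18 toolz [-6.e-04  5.e-04 -1.e+00] d cm [-0.7   1.84  0.07] norm 1.97
turn about tool z: -0.32
F [ 0.   -0.53 -1.07] T [0.007 0.054 0.007] open 0.224 t 7.55 q6 -2.489
```

View pics/top6c.png

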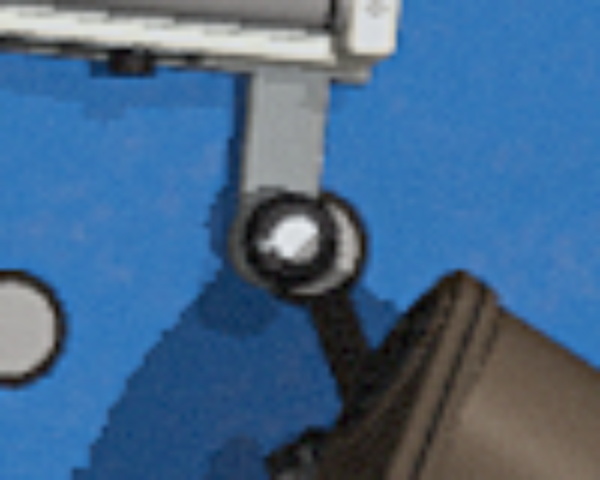

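View pics/scene6c.png

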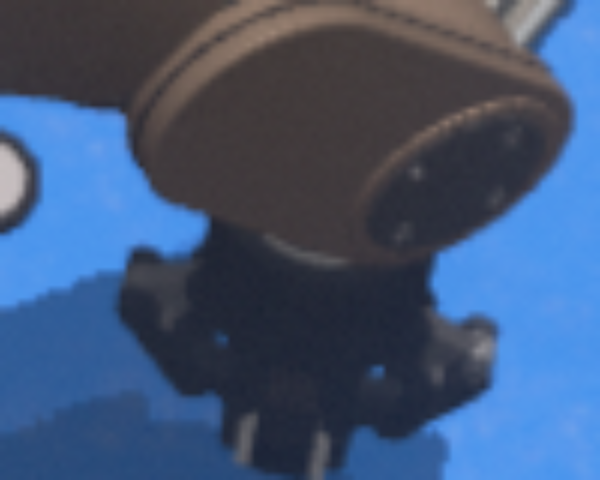

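```bash
python3 -m crank '[[1,-0.3,0.85,0,0,0,0],[1,-0.3,0.85,0,0,0,0],[1,-0.05,0.15,0.05,0,0,0],[1,0,0,0,0,0,0]]'
python3 -c "
from h import *
delta((.4477,-.145,.0245),110.5)
for n in('top',):
  c=read_camera(n);save(c,n+'7.png')
  x,y=np.round(proj(c,(.5236,-.13,.02))).astype(int)
  a=c['color'][y-40:y+40,x-50:x+50,::-1]; a=cv2.resize(a,None,fx=6,fy=6)
  a=np.ascontiguousarray(a)
  for cx,cy in((.5236,-.1150),):
   for z,r in((.008,.027),(.006,.022),(.0845,.019)):
    q=[(proj(c,p)-[x-50,y-40]+.5)*6 for p in cyl(cx,cy,r,z,z)[:48]]
    cv2.polylines(a,[np.round(q).astype(np.int32)],True,(0,255,255),1)
  cv2.imwrite('pics/'+n+'7c.png',a)
"
```

```text
time: 8.05
eef_pos: [0.4473, -0.1454, 0.0247]
tcp_rot: [-0.175, 0.984, 0.0, -0.0]
contact_force: [0.2, 0.5, -0.8]
opening: 0.222
pos [ 0.4473 -0.1454  0.0247] jaw 110.21 toolz [-3.e-04  1.e-04 -1.e+00] d cm [-0.05  0.02  0.02] norm 0.06
turn about tool z: -0.29
F [ 0.17  0.48 -0.78] T [-0.032 -0.012 -0.023] open 0.222 t 8.05 q6 -2.454
```

View pics/top7c.png

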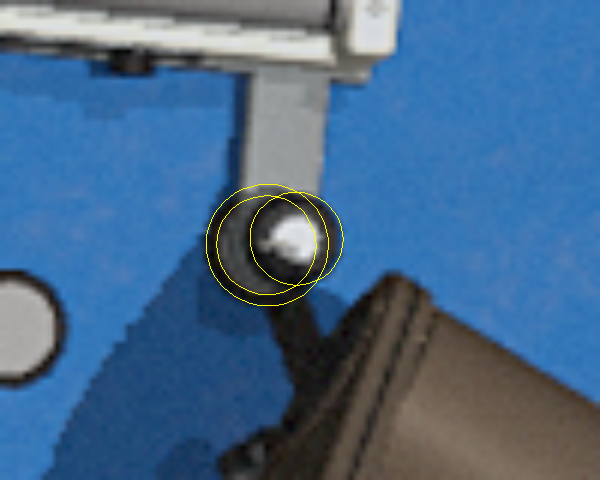

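```bash
python3 -m crank '[[1,-0.08,0.08,0,0,0,0],[1,0,0,0.06,0,0,0],[1,0,0,0.06,0,0,0],[1,0,0,0,0,0,0]]'
python3 -m crank '[[0.3,0,0,0,0,0,0],[0.3,0,0,0,0,0,0],[0.3,0,0,0,0,0,0],[0.3,0,0,0,0,0,0]]'
python3 -c "
from h import *
delta((.4477,-.145,.0245),110.5)"
```

```text
time: 8.5
eef_pos: [0.448, -0.1449, 0.0237]
tcp_rot: [-0.175, 0.985, -0.0, 0.0]
contact_force: [0.3, -0.1, 1.2]
opening: 0.223
time: 8.9
eef_pos: [0.4479, -0.1448, 0.0236]
tcp_rot: [-0.175, 0.985, -0.0, 0.0]
contact_force: [-0.3, -0.5, 0.4]
opening: 0.353
pos [ 0.4479 -0.1448  0.0236] jaw 110.17 toolz [ 0. -0. -1.] d cm [ 0.03 -0.02 -0.09] norm 0.09
turn about tool z: -0.33
F [-0.31 -0.55  0.43] T [-0.047  0.045  0.045] open 0.353 t 8.9 q6 -2.452
```

```bash
python3 -m crank '[[0.3,0,0,-1,0,0,0],[0.3,0,0,-3,0,0,0],[-0.2,0,0,-5,0,0,0],[-0.2,0,0,-4,0,0,0],[-0.2,0,0,0,0,0,0]]'
python3 -c "
from h import *
delta((.524,-.114,.14),90)
for n in('top','scene'):
  c=read_camera(n);save(c,n+'8.png')
  x,y=np.round(proj(c,(.49,-.13,.02))).astype(int)
  a=c['color'][y-40:y+40,x-50:x+50,::-1]; a=cv2.resize(a,None,fx=6,fy=6)
  cv2.imwrite('pics/'+n+'8c.png',a)
"
```

```text
time: 9.4
eef_pos: [0.4518, -0.1469, 0.1613]
tcp_rot: [-0.175, 0.984, -0.005, 0.006]
contact_force: [0.4, -1.1, 1.1]
opening: 0.603
pos [ 0.4518 -0.1469  0.1613] jaw 110.19 toolz [ 0.0126 -0.0073 -0.9999] d cm [-7.89  0.62  2.2 ] norm 8.21
turn about tool z: 20.19
F [ 0.42 -1.09  1.05] T [-0.056  0.016  0.024] open 0.603 t 9.4 q6 -2.452
```

View pics/top8c.png

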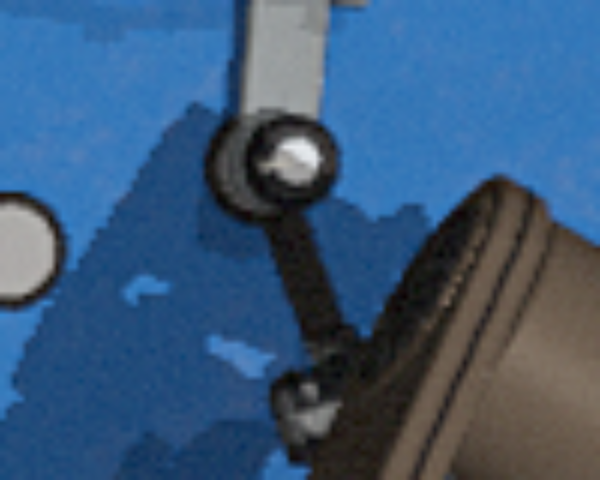

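View pics/scene8c.png

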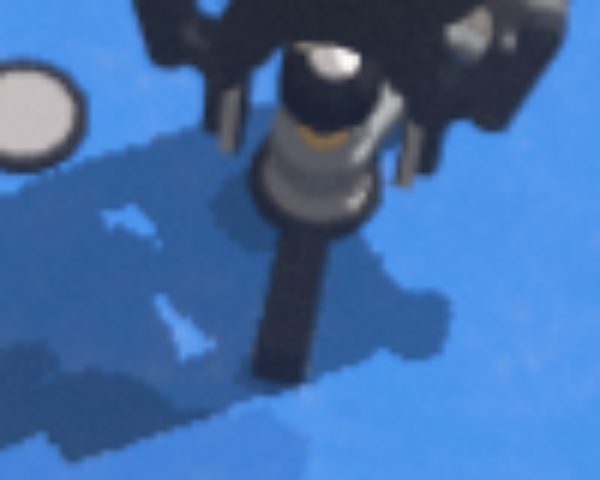

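```bash
python3 -m crank '[[-0.6,-3.9,0.3,0.5,0,0,0],[-0.6,-4.0,0.3,0.5,0,0,0],[-0.6,0,0,0,0,0,0],[-0.6,0,0,0,0,0,0]]'
python3 -c "
from h import *
delta((.524,-.114,.076),110)
for n in('top','scene'):
  c=read_camera(n);save(c,n+'9.png')
  x,y=np.round(proj(c,(.52,-.12,.1))).astype(int)
  a=c['color'][y-50:y+50,x-60:x+60,::-1]; a=cv2.resize(a,None,fx=6,fy=6)
  cv2.imwrite('pics/'+n+'9c.png',a)
"
```

```text
time: 9.9
eef_pos: [0.5189, -0.1109, 0.1412]
tcp_rot: [-0.176, 0.984, 0.001, -0.002]
contact_force: [0.8, -0.4, -0.6]
opening: 0.804
pos [ 0.5189 -0.1109  0.1412] jaw 110.26 toolz [-0.0048  0.0018 -1.    ] d cm [-0.4  -0.49  6.52] norm 6.55
turn about tool z: 0.26
F [ 0.84 -0.38 -0.56] T [ 0.009  0.026 -0.022] open 0.804 t 9.9 q6 -2.326
```

View pics/scene9c.png

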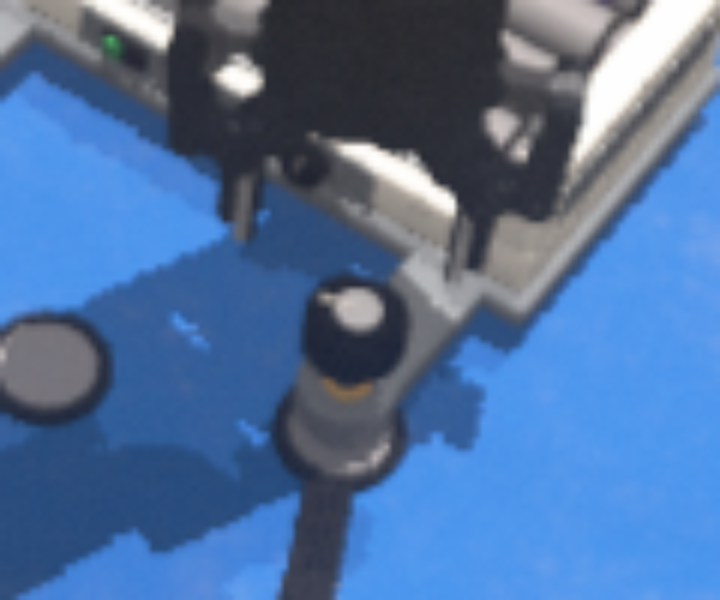

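```bash
python3 -m crank '[[-0.6,0,0,1.5,0,0,0],[-0.6,0,0,1.0,0,0,0],[-0.6,0,0,0,0,0,0],[-0.6,0,0,0,0,0,0]]'
python3 -c "
from h import *
delta((.524,-.114,.076),110)"
```

```text
time: 10.4
eef_pos: [0.5193, -0.1119, 0.1179]
tcp_rot: [-0.175, 0.985, 0.0, -0.001]
contact_force: [0.0, -0.6, 0.7]
opening: 0.8
pos [ 0.5193 -0.1119  0.1179] jaw 110.14 toolz [-1.4e-03  6.0e-04 -1.0e+00] d cm [-0.37 -0.37  4.19] norm 4.22
turn about tool z: 0.14
F [ 0.   -0.58  0.72] T [ 0.022  0.    -0.038] open 0.8 t 10.4 q6 -2.326
```

```bash
python3 -m crank '[[-0.6,-0.4,-0.35,0,0,0,0],[-0.6,0,0,2,0,0,0],[-0.6,0,0,1.5,0,0,0],[-0.6,0,0,0.7,0,0,0],[-0.6,0,0,0,0,0,0]]'
python3 -c "
from h import *
delta((.524,-.114,.076),110)
for n in('top','scene'):
  c=read_camera(n);save(c,n+'10.png')
  x,y=np.round(proj(c,(.52,-.12,.06))).astype(int)
  a=c['color'][y-50:y+50,x-60:x+60,::-1]; a=cv2.resize(a,None,fx=6,fy=6)
  cv2.imwrite('pics/'+n+'10c.png',a)
"
```

```text
time: 10.9
eef_pos: [0.524, -0.1134, 0.0751]
tcp_rot: [-0.175, 0.985, 0.001, -0.001]
contact_force: [-0.7, -0.2, 0.3]
opening: 0.797
pos [ 0.524  -0.1134  0.0751] jaw 110.18 toolz [-0.0029  0.0012 -1.    ] d cm [ 0.02 -0.06 -0.09] norm 0.11
turn about tool z: 0.18
F [-0.72 -0.15  0.29] T [-0.065  0.016  0.05 ] open 0.797 t 10.9 q6 -2.325
```

View pics/scene10c.png

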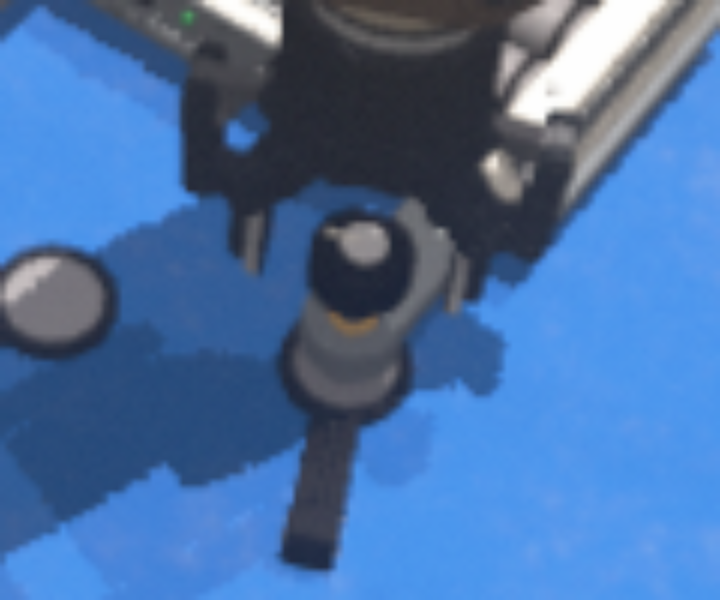

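View pics/top10c.png

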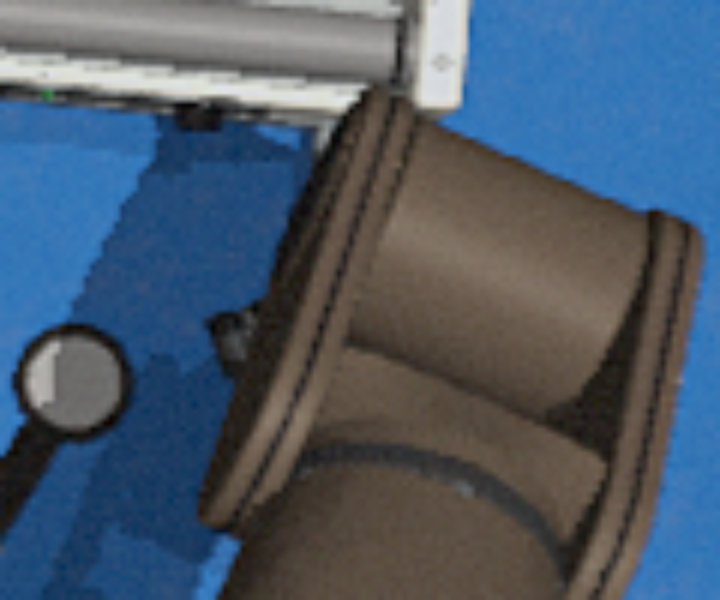

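```bash
cat >> h.py <<'E'
def st():
    s=get_state(); r=R.from_quat(s["tcp_rot"]); y=r.apply([0,1,0])
    print("t",round(s["time"],2),"pos",np.round(s["eef_pos"],4),"jaw",round(np.degrees(np.arctan2(y[1],y[0])),2),"F",np.round(s["contact_force"],2),"T",np.round(s["wrist_torque"],3),"q6",round(s["qpos"][5],4),"eff6",round(s["joint_efforts"][5],4),"open",round(s["opening"],3))
E
python3 -c "
from h import *
st()"
python3 -m crank '[[0.3,0,0,0,0,0,0],[0.3,0,0,0,0,0,0],[0.3,0,0,0,0,0,0],[0.3,0,0,0,0,0,0],[0.3,0,0,0,0,0,0]]' 30
python3 -c "
from h import *
st()"

```

```text
t 11.0 pos [ 0.5251 -0.1138  0.0768] jaw 110.17 F [0.54 0.12 0.23] T [-0.019  0.012 -0.035] q6 -2.3253 eff6 0.0 open 0.799
time: 11.5
eef_pos: [0.5258, -0.1145, 0.0777]
tcp_rot: [-0.175, 0.985, -0.001, 0.001]
contact_force: [-0.1, -3.1, 4.1]
opening: 0.427
t 11.5 pos [ 0.5258 -0.1145  0.0777] jaw 110.18 F [-0.15 -3.07  4.13] T [-0.321  0.     0.051] q6 -2.3254 eff6 0.0262 open 0.427
```

```bash
python3 -m crank '[[1,0,-0.05,0,0,0,0],[1,0,0,0,0,0,0],[1,0,0,0.018,0,0,4],[1,0,0,0.035,0,0,8],[1,0,0,0.035,0,0,8]]' 30
python3 -c "
from h import *
st()"
python3 -m crank '[[1,0,0,0.035,0,0,8],[1,0,0,0.035,0,0,8],[1,0,0,0.035,0,0,8],[1,0,0,0.035,0,0,8]]'
python3 -c "
from h import *
st()"

```

```text
time: 12.0
eef_pos: [0.5259, -0.1145, 0.0768]
tcp_rot: [0.001, 1.0, -0.0, 0.001]
contact_force: [-0.4, -1.5, 5.0]
opening: 0.424
t 12.0 pos [ 0.5259 -0.1145  0.0768] jaw 89.85 F [-0.43 -1.47  5.03] T [-0.155  0.044  0.038] q6 -1.9714 eff6 -0.7013 open 0.424
time: 12.4
eef_pos: [0.5261, -0.1145, 0.0753]
tcp_rot: [0.277, 0.961, 0.0, 0.001]
contact_force: [0.4, -2.0, 5.1]
opening: 0.431
t 12.4 pos [ 0.5261 -0.1145  0.0753] jaw 57.84 F [ 0.41 -1.99  5.12] T [-0.11  -0.059  0.03 ] q6 -1.4128 eff6 -0.6924 open 0.431
```

```bash
python3 -c "
from h import *
c=read_camera('scene');save(c,'s11.png')
x,y=np.round(proj(c,(.52,-.12,.06))).astype(int)
a=c['color'][y-40:y+40,x-50:x+50,::-1]; a=cv2.resize(a,None,fx=7,fy=7)
cv2.imwrite('pics/s11c.png',a); st()
"
```

```text
t 12.45 pos [ 0.5261 -0.1145  0.0753] jaw 57.57 F [ 0.72 -1.34  5.93] T [-0.121 -0.133 -0.037] q6 -1.4082 eff6 0.2033 open 0.43
```

View pics/s11c.png

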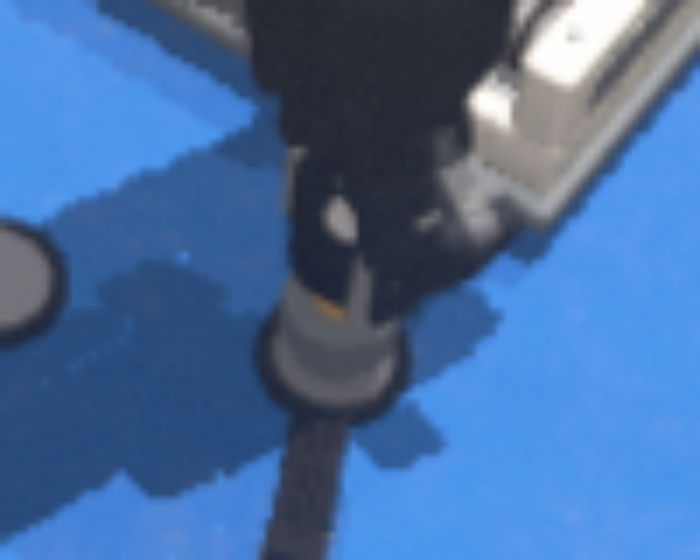

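```bash
python3 -m crank '[[1,0,0,0.035,0,0,8],[1,0,0,0.035,0,0,8],[1,0,0,0.035,0,0,8],[1,0,0,0.035,0,0,8]]'
python3 -c "
from h import *
st()"
python3 -m crank '[[1,0,0,0.035,0,0,8],[1,0,0,0.035,0,0,8]]'
python3 -c "
from h import *
st()"

```

```text
time: 12.85
eef_pos: [0.5263, -0.1145, 0.074]
tcp_rot: [0.531, 0.847, 0.0, 0.002]
contact_force: [0.5, -1.2, 4.7]
opening: 0.423
t 12.85 pos [ 0.5263 -0.1145  0.074 ] jaw 25.84 F [ 0.53 -1.24  4.67] T [-0.231 -0.252  0.046] q6 -0.8543 eff6 -0.6905 open 0.423
time: 13.05
eef_pos: [0.5264, -0.1146, 0.0732]
tcp_rot: [0.644, 0.765, 0.001, 0.002]
contact_force: [1.1, -1.0, 3.8]
opening: 0.43
t 13.05 pos [ 0.5264 -0.1146  0.0732] jaw 9.84 F [ 1.05 -0.96  3.82] T [-0.227 -0.34   0.059] q6 -0.575 eff6 -0.6895 open 0.43
```

```bash
python3 -m crank '[[1,0,0,0.009,0,0,2],[1,0,0,0.009,0,0,2],[1,0,0,0.009,0,0,2]]' >/dev/null; python3 -c "
from h import *
st()"
python3 -m crank '[[1,0,0,0.009,0,0,2]]'>/dev/null;python3 -c "
from h import *
st()"
python3 -m crank '[[1,0,0,0.009,0,0,2]]'>/dev/null;python3 -c "
from h import *
st()"

```

```text
t 13.35 pos [ 0.5264 -0.1146  0.073 ] jaw 4.09 F [ 0.56 -1.67  4.39] T [-0.264 -0.288  0.076] q6 -0.4747 eff6 -0.137 open 0.432
t 13.45 pos [ 0.5264 -0.1146  0.0729] jaw 2.1 F [-0.37 -1.    4.62] T [-0.31  -0.297  0.046] q6 -0.4398 eff6 -0.1373 open 0.428
t 13.55 pos [ 0.5264 -0.1147  0.0728] jaw 0.09 F [ 0.87 -1.82  4.28] T [-0.267 -0.351  0.018] q6 -0.4048 eff6 -0.1372 open 0.432
```

```bash
for i in 1; do python3 -m crank '[[1,0,0,0.018,0,0,4],[1,0,0,0.018,0,0,4],[1,0,0,0.018,0,0,4],[1,0,0,0.018,0,0,4]]' >/dev/null; done; python3 -c "
from h import *
st()"

```

```text
t 13.95 pos [ 0.5265 -0.1148  0.0721] jaw -15.98 F [ 0.58 -1.37  4.37] T [-0.37  -0.318  0.065] q6 -0.1242 eff6 -0.3206 open 0.433
```

```bash
python3 -m crank '[[1,0,0,0.018,0,0,4],[1,0,0,0.018,0,0,4],[1,0,0,0.018,0,0,4],[1,0,0,0.018,0,0,4]]' >/dev/null; python3 -c "
from h import *
st()"

```

```text
t 14.35 pos [ 0.5265 -0.1149  0.0714] jaw -31.97 F [ 0.99 -2.08  4.75] T [-0.431 -0.302  0.019] q6 0.1551 eff6 -0.3045 open 0.431
```

```bash
python3 -m crank '[[1,0,0,0.018,0,0,4],[1,0,0,0.018,0,0,4],[1,0,0,0.018,0,0,4],[1,0,0,0.018,0,0,4]]' >/dev/null; python3 -c "
from h import *
st()
c=read_camera('scene');save(c,'s12.png')
x,y=np.round(proj(c,(.52,-.12,.06))).astype(int)
a=c['color'][y-40:y+40,x-50:x+50,::-1]; a=cv2.resize(a,None,fx=7,fy=7)
cv2.imwrite('pics/s12c.png',a)"

```

```text
t 14.75 pos [ 0.5266 -0.115   0.0709] jaw -47.94 F [ 0.88 -1.98  4.95] T [-0.524 -0.186  0.175] q6 0.434 eff6 -0.2316 open 0.427
```

View pics/s12c.png

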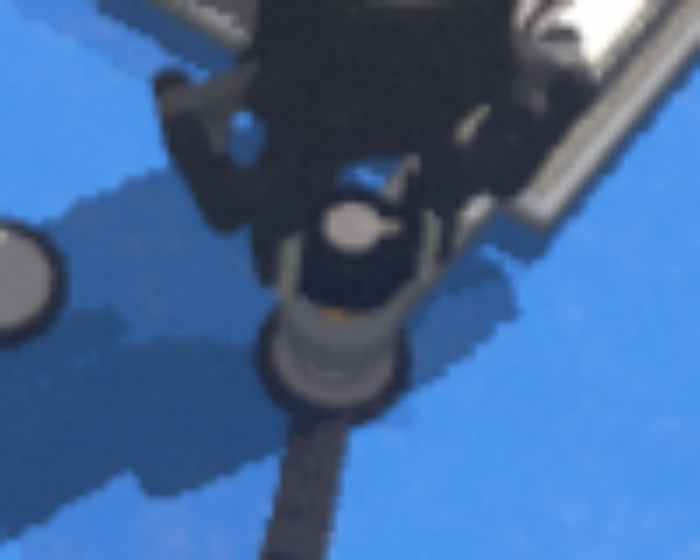

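```bash
python3 -m crank '[[1,0,0,0,0,0,0],[1,0,0,0,0,0,0]]' >/dev/null; python3 -c "
from h import *
st()"
python3 -m crank '[[1,0,0,-0.009,0,0,-2]]' >/dev/null; python3 -c "
from h import *
st()"
python3 -m crank '[[1,0,0,-0.009,0,0,-2]]' >/dev/null; python3 -c "
from h import *
st()"
python3 -m crank '[[1,0,0,0,0,0,0],[1,0,0,0,0,0,0]]' >/dev/null; python3 -c "
from h import *
st()"

```

```text
t 15.0 pos [ 0.5265 -0.115   0.0709] jaw -47.84 F [ 0.97 -2.24  5.85] T [-0.529 -0.183 -0.078] q6 0.432 eff6 -0.0786 open 0.427
t 15.1 pos [ 0.5265 -0.115   0.071 ] jaw -45.81 F [ 1.29 -1.66  5.05] T [-0.537 -0.165 -0.088] q6 0.3964 eff6 0.1462 open 0.433
t 15.2 pos [ 0.5265 -0.115   0.071 ] jaw -43.78 F [ 0.29 -2.54  4.89] T [-0.488 -0.221 -0.069] q6 0.3609 eff6 0.0736 open 0.429
t 15.4 pos [ 0.5265 -0.115   0.071 ] jaw -43.84 F [ 0.68 -2.09  5.08] T [-0.572 -0.266 -0.023] q6 0.3623 eff6 0.0258 open 0.429
```

```bash
python3 -m crank '[[1,0,0,-0.009,0,0,-2],[1,0,0,-0.009,0,0,-2],[1,0,0,0,0,0,0],[1,0,0,0.009,0,0,2]]' >/dev/null; python3 -c "
from h import *
st()"
python3 -m crank '[[1,0,0,0.009,0,0,2]]' >/dev/null; python3 -c "
from h import *
st()"
python3 -m crank '[[1,0,0,0.009,0,0,2]]' >/dev/null; python3 -c "
from h import *
st()"

```

```text
t 15.8 pos [ 0.5265 -0.115   0.0711] jaw -41.87 F [ 1.09 -2.56  6.21] T [-0.526 -0.267  0.122] q6 0.328 eff6 -0.1583 open 0.429
t 15.9 pos [ 0.5265 -0.115   0.071 ] jaw -43.89 F [ 1.15 -2.06  4.99] T [-0.503 -0.248  0.066] q6 0.3634 eff6 -0.0726 open 0.428
t 16.0 pos [ 0.5265 -0.115   0.071 ] jaw -45.89 F [ 0.46 -2.3   5.61] T [-0.52  -0.259  0.115] q6 0.3983 eff6 -0.0604 open 0.434
```

```bash
python3 -m crank '[[1,0,0,0,0,0,0],[-0.3,0,0,0,0,0,0],[-0.3,0,0,0,0,0,0],[-0.3,0,0,0,0,0,0]]'
python3 -m crank '[[-0.3,0,0,-1,0,0,0],[-0.3,0,0,-3,0,0,0],[-0.3,0,0,-4,0,0,0],[-0.3,0,0,-4,0,0,0],[-0.3,0,0,0,0,0,0]]'
python3 -c "
from h import *
st(); delta((.45,-.35,.22))"
```

```text
time: 16.4
eef_pos: [0.524, -0.1135, 0.0686]
tcp_rot: [0.927, 0.376, -0.001, -0.001]
contact_force: [-0.8, -0.1, -0.4]
opening: 0.651
time: 16.9
eef_pos: [0.5287, -0.1155, 0.1974]
tcp_rot: [0.927, 0.376, 0.005, 0.005]
contact_force: [1.3, 0.7, 0.9]
opening: 0.649
t 16.9 pos [ 0.5287 -0.1155  0.1974] jaw -45.82 F [1.26 0.65 0.92] T [-0.034 -0.064 -0.022] q6 0.3967 eff6 -0.0005 open 0.649
pos [ 0.5287 -0.1155  0.1974] jaw -45.82 toolz [ 0.0123 -0.0049 -0.9999] d cm [-21.97  11.36  -2.24] norm 24.84
F [1.26 0.65 0.92] T [-0.034 -0.064 -0.022] open 0.649 t 16.9 q6 0.397
```

```bash
python3 -m crank '[[-0.3,-4,2.1,-0.4,0,0,0],[-0.3,-4.2,2.1,-0.4,0,0,0],[-0.3,-4.2,2.1,-0.4,0,0,0],[-0.3,-4.2,2.1,-0.4,0,0,0],[-0.3,-4.2,2.1,-0.4,0,0,0]]'
python3 -c "
from h import *
st()
for n in('top','scene'):
  c=read_camera(n);save(c,n+'13.png')
  x,y=np.round(proj(c,(.51,-.12,.04))).astype(int)
  a=c['color'][y-30:y+30,x-35:x+35,::-1]; a=cv2.resize(a,None,fx=10,fy=10,interpolation=cv2.INTER_CUBIC)
  cv2.imwrite('pics/'+n+'13c.png',a)
"
```

```text
time: 17.4
eef_pos: [0.4481, -0.3357, 0.2098]
tcp_rot: [0.927, 0.376, 0.0, -0.0]
contact_force: [1.1, 0.7, -1.1]
opening: 0.646
t 17.4 pos [ 0.4481 -0.3357  0.2098] jaw -45.82 F [ 1.13  0.71 -1.06] T [-0.027 -0.03   0.048] q6 -0.0248 eff6 0.4011 open 0.646
```

View pics/top13c.png

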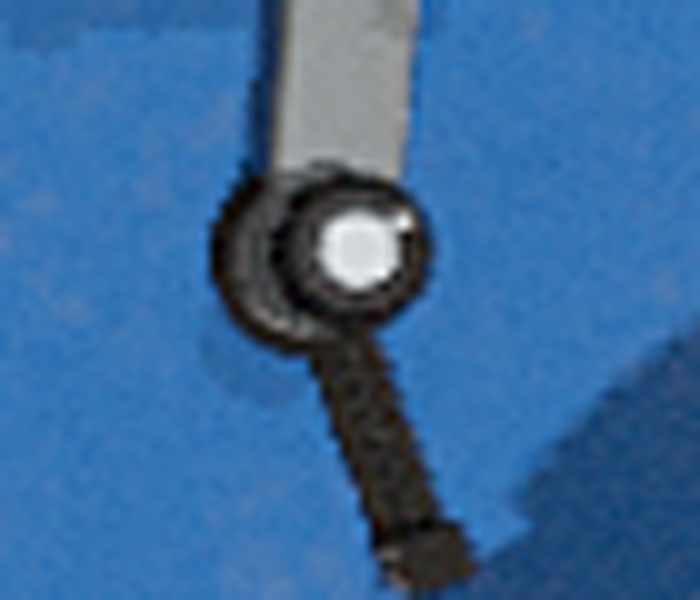

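View pics/scene13c.png

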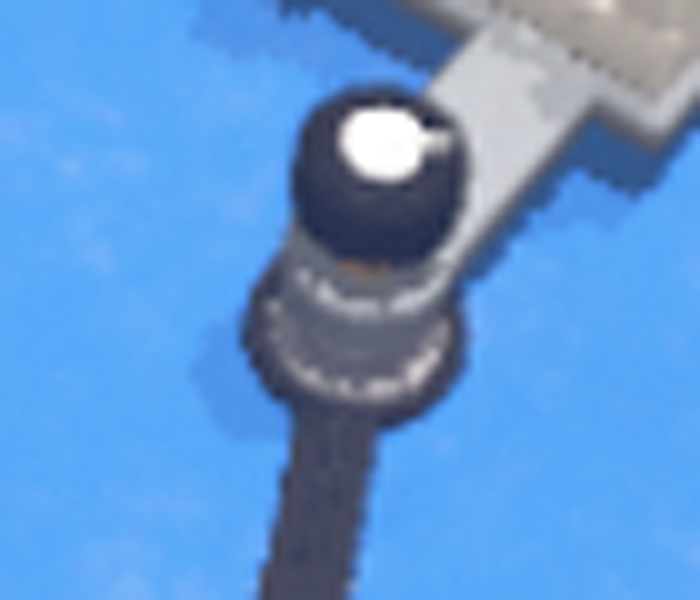

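```bash
python3 -c "
from h import *
for n,l in(('top',[('l',213,250),('b',300,353)]),('scene',[])):
  c=read_camera(n)
  x,y=np.round(proj(c,(.51,-.12,.04))).astype(int)
  im=c['color'].astype(int)
  ok=(im.min(2)>170).astype(np.uint8); nl,lab,s,cen=cv2.connectedComponentsWithStats(ok)
  g=proj(c,(.5255,-.115,.078)); i=1+np.argmin(np.hypot(*(cen[1:]-g).T)); k=onz(c,cen[i],.0785)[:2]; print(n,'white',s[i],k)
  # dark+blue boundary: fit visible outer rim: non-blue pixels in the lower half
  blue=(im[:,:,2]-im[:,:,0]>60)
  best=[]
  nb=(~blue)
  def cost(p):
    # union model: cup cyl + knob cyl, compare within annulus region away from leg and strip
    S=np.maximum(sil(c,cyl(p[0],p[1],.027,0,.007)),sil(c,cyl(k[0],k[1],.019,.0585,.0775)))
    S=np.maximum(S,sil(c,cyl(k[0],k[1],.017,.015,.036)))
    return (((S-nb)**2)*W).sum()
  W=np.zeros((420,560)); yy,xx=np.mgrid[:420,:560]
  q=np.array([onz(c,(u,v),.005)[:2] for u,v in zip(xx[y-30:y+31,x-35:x+36].ravel(),yy[y-30:y+31,x-35:x+36].ravel())])
  d=q-k; ang=np.degrees(np.arctan2(d[:,1],d[:,0])); rr=np.hypot(*d.T)
  w=(rr<.042)&(rr>.015)&(np.abs(((ang-200.5)+180)%360-180)>32)&(np.abs(ang)>55)
  W[y-30:y+31,x-35:x+36]=w.reshape(61,71)
  k0=(k[0],k[1]); r=minimize(cost,k0,method='Nelder-Mead',options=dict(initial_simplex=[k0,(k0[0]+.006,k0[1]),(k0[0],k0[1]+.006)],xatol=1e-4)); print('cup',r.x,r.fun,W.sum(),'off mm',(r.x-k)*1e3)
  a=np.ascontiguousarray(cv2.resize(c['color'][y-30:y+30,x-35:x+35,::-1],None,fx=10,fy=10,interpolation=cv2.INTER_CUBIC))
  for cx,cy,rad,z,col in((*r.x,.027,.003,(0,255,255)),(*k,.019,.0775,(0,255,0)),(*r.x,.022,.005,(0,0,255))):
    Q=[(proj(c,p)-[x-35,y-30]+.5)*10 for p in cyl(cx,cy,rad,z,z)[:48]]
    cv2.polylines(a,[np.round(Q).astype(np.int32)],True,col,1)
  cv2.imwrite('pics/'+n+'14c.png',a)
"
```

```text
top white [346 209   9   7  41] [ 0.52294121 -0.115448  ]
cup [ 0.52450538 -0.11558459] 7.602429834678969 350.0 off mm [ 1.56417739 -0.13658595]
scene white [324 248  10   7  51] [ 0.52716264 -0.11554524]
cup [ 0.52955417 -0.11471047] 17.210180699730873 383.0 off mm [2.39152631 0.83477086]
```

View pics/top14c.png

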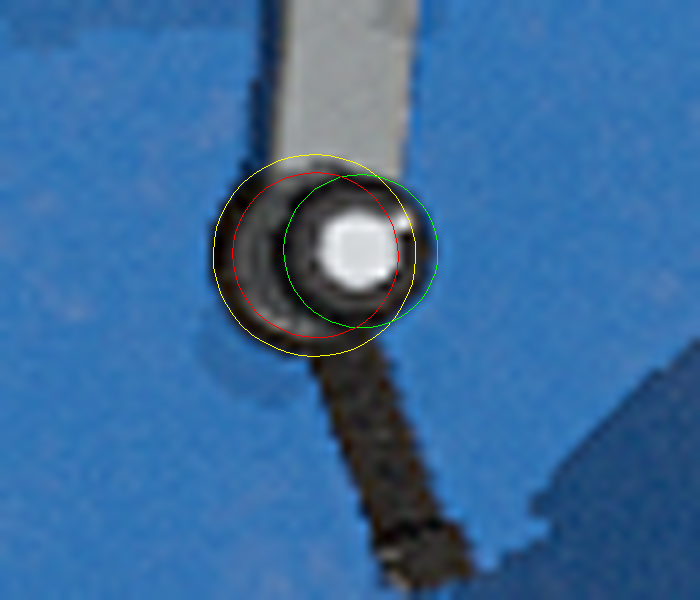

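View pics/scene14c.png

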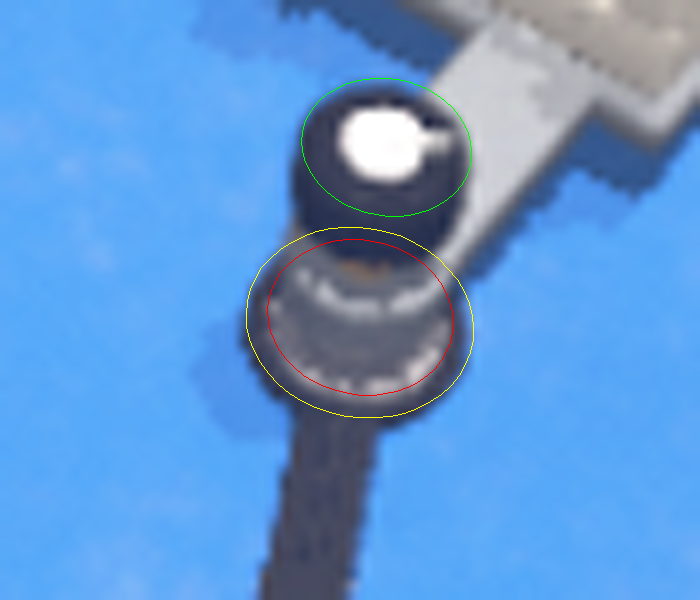

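```bash
python3 -c "
from h import *
st(); print(sign_off())"
```

```text
t 17.6 pos [ 0.4484 -0.335   0.2094] jaw -45.97 F [-0.3  -0.16 -0.03] T [-0.037  0.011 -0.033] q6 -0.0209 eff6 -0.0122 open 0.652
the job is handed in; nothing more can be done
None
```

The job is handed in at 17.6 s of the 67 s allowed. The shoe is under the front right foot, and the foot is screwed down on to it at about 6 N. That load is inferred from torque, since nothing measures it directly.

- **Shoe:** I took the loose shoe farthest from the base, the one by the carton. I slid it under the hanging foot, lowered it on to the bench and let go.
- **Screw:** I turned the knob clockwise in one grasp. The torque rise put contact at roughly 2.45 rad. I went to about 2.76 rad, backed off 8°, came forward again and stopped at about 2.73 rad.
- **Load:** The joint-effort rise on the last forward move gives about 6.4 N, and its slope matches the stated stiffness. The wrist torque was noisier. At the furthest point before backing off it suggested about 11 N, against about 7.4 N from the joint effort.
- **Centring:** After release the two cameras put the cup 1.6 mm (top) and 2.5 mm (scene) from the screw axis. Their absolute positions differ by 4–5 mm, so I used only the offset between cup and knob within each picture. When gripped, the knob pulled the tool towards x ≈ 0.527, which fits the scene camera and is 3–4 mm beyond the top camera's reading.
- **Clear of everything:** The gripper is well away from the mixer and shoe, with no contact force. I did not measure the cups and vials again, but no move came near them.

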